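# Load the sloped gas drying stand and open its cock

### The job

Lay the longer drying cartridge in the sloped two-rod cradle of the gas drying stand, neck end uphill, and press it firmly but gently down the slope until its flat end is home against the rubber foot pad. With it seated, turn the gas cock fully open, lever in line with the pipe and against its stop. Leave the short cartridge and the other things on the bench alone.

Things in the scene. Friction and masses are not known exactly. Their poses are not given: they have to be found in the camera images.
- cartridge_center (a point): Long drying cartridge, loose, 0.2-0.37 kg: aluminium cylinder, diameter 40, length 130, one end flat, the other with a steel neck (diameter 16, length 20). Point: middle of the 130 mm cylinder, on its axis; x along the axis to the neck. Starts lying level on one of two low rests (34 wide), axis 45 above the table, neck roughly away from the robot.
- cartridge_flat (a point): Centre of the long cartridge's flat end, 65 mm from its middle along -x.
- cartridge_neck (a point): Tip of the long cartridge's neck, 85 mm from its middle along +x.
- short_cartridge_center (a point): A look-alike that must stay where it is: same 40 mm diameter and neck, but only 94 mm long, lying on the other rest. Point: middle of its cylinder, x towards its neck.
- stand: Fixed gas stand, base 240 x 260 mm, 12 thick. Origin on the table under the seat; x to the cradle's high end (roughly away from the robot), y from cradle to cock, z up. From a rear column (x +118) an arm holds a round gauge head over the cradle: x +13 to +67, 54 across, underside 238 above the table. It blocks a gripper pointing straight down at the seat; free in front, towards the robot.
- seat (a point): Middle of the seated cartridge, 120 mm above the table. x runs up the slope along the cradle (30 degrees above level), y sideways, z square to the slope, up. Cradle: two parallel 8 mm steel rods, centres 26 mm apart and 20.2 mm below this point along z, from x -66 to +72. Friction holds the cartridge where it is put: it does not slide down by itself.
- pad_face (a point): On the plane of the fixed rubber foot pad's face at the low end of the cradle, 65 mm down the slope from the seat, on the seated cartridge's axis; axes as the seat, x out of the pad, up the slope. Pad 36 mm wide (steel backing 40); its top edge is 4 mm below this point, 16 mm above the seated cartridge's underside. Hardly gives: 1 mm of overtravel is a large force.
- pad: The rubber foot pad; origin at the centre of its face, 17 mm below point pad_face along z; axes as the seat.
- cock (a joint): Gas cock, quarter-turn lever on an upright axis: 0 = shut (lever across the pipe, pointing along the stand's -x, roughly to the robot), 1.571 = open (in line with the pipe, pointing along the stand's +y, away from the cradle). Opens clockwise seen from above; hard stops at both ends; friction about 0.12 N m, no spring. Starts at or near shut.
- handle_end (a point): Mid-width, mid-height point on the cock's lever, 60 mm from its turning axis. The lever is a steel bar on edge, 10 mm wide, 20 mm high, reaching 80 mm from the axis; its middle is 104 mm above the table. Pipe and cock body below it reach up to 59 mm above the table; a 16 mm stem joins them at the axis.
- cock_axis (a point): Point on the cock's turning axis at the lever's mid height; fixed to the stand, axes as the stand.
- beaker: Bystander, leave alone: open glass beaker, 66 mm wide, 80 mm high. Origin at its underside.
- amber_bottle: Bystander, leave alone: amber bottle with red cap, 60 mm wide, 130 mm high. Origin at its underside.
- vial_a: Bystander, leave alone: small glass vial, 24 mm wide, 45 mm high. Origin at its underside.
- vial_b: Bystander, leave alone: a second such vial. Origin at its underside.
- tub: Bystander, leave alone: green plastic tub, 90 mm wide, 100 mm high. Origin at its underside.
- cup: Bystander, leave alone: blue plastic cup, 60 mm wide, 60 mm high. Origin at its underside.
Mind the look-alikes: they are no part of the job. Leave any blue or yellow look-alike of the part that bears cartridge_center alone.

How it is judged (in metres and radians):
On the way, in this order (a step that is already met when the one before it is completed fails the run):
1. the long cartridge lies in the cradle, neck uphill, and is pressed against the foot pad with at least 3 N (x of cartridge_flat in the frame of pad_face below 0.0025 m and y of cartridge_center in the frame of seat between -0.004 and 0.004 m and z of cartridge_center in the frame of seat between -0.004 and 0.004 m and x of cartridge_neck in the frame of seat above 0.07 m and angle between the x axis of cartridge_center and the x axis of seat, either way round below 0.06 rad and contact force between cartridge and pad above 3 N), for 0.15 s.
2. with the cartridge seated, the cock is turned open (x of cartridge_flat in the frame of pad_face below 0.0025 m and y of cartridge_center in the frame of seat between -0.004 and 0.004 m and z of cartridge_center in the frame of seat between -0.004 and 0.004 m and x of cartridge_neck in the frame of seat above 0.07 m and angle between the x axis of cartridge_center and the x axis of seat, either way round below 0.06 rad and value of joint cock above 1.48 rad), for 0.2 s.
At the end, for the whole second after the job is handed in: Long cartridge at rest in the cradle, neck uphill: flat end within 2.5 mm of the pad, middle within 4 mm of the seat sideways and square to the slope, axis within 3.4 degrees. Cock open (at least 1.48 rad of 1.571). Short cartridge within 15 mm of its start (all of step 2 and linear speed of cartridge below 0.01 m/s and angular speed of cartridge below 0.1 rad/s and distance of short_cartridge_center from where it was at the start of the episode below 0.015 m); the robot touches nothing.
It fails at once if the cartridge is pressed against the pad with more than 45 N (contact force between cartridge and pad above 45 N).
It fails at once if the short cartridge is moved by more than 15 mm (distance of short_cartridge_center from where it was at the start of the episode above 0.015 m).
It fails at once if a bystander is moved by more than 30 mm (distance of any of beaker, amber_bottle, vial_a, vial_b, tub, cup from where it was at the start of the episode above 0.03 m).
It also fails if it takes over 64 s, if anything falls off the work surface, if the arm or the gripper's body presses on something with over 40 N, if the wrist force passes 120 N, or if a joint passes its speed limit or range.

### The arm

A 6-joint arm with a two-finger parallel gripper is mounted at the origin on the work surface. World frame = base frame: x ahead of the robot, y to its left, z up, the work surface at z = 0. Lengths are in mm, angles in rad, forces in N, time in s.
With the tool pointing down it reaches from about 400 to 825 mm from the base axis. Payload 7 kg.
Tool frame: the origin (TCP) lies at the very end of the fingers, on their centre line; the grasp point (between the pads) lies 19 mm behind it; z points along the fingers, y is the direction in which the jaws open and shut (so a half turn about z gives the same grasp; the last joint's range is limited). The gripper opens to 88 mm and grips with 3 to 60 N. Pads are 19 mm wide; open, the fingers measure 130 mm over their backs; the gripper's body (78 mm by 193 mm) begins 47 mm behind the grasp point.
Start: joints at [1.608, 0.359, 0.012, 0, -1.224, -0.288], TCP at [167.531, 653.857, 226.561] pointing down, gripper open.
Joint ranges: [-3.07, 3.07], [-1.43, 2.12], [-1.02, 1.25], [-3.03, 1.67], [-3.05, -0], [-3.03, 3.03]. Speed limits (rad/s): [2.39, 2.39, 3.01, 3.14, 3.14, 3.14].

### API

Orientations are given as a unit quaternion [x, y, z, w].
In Python, from plant import bot gives the robot as it stands. Calls block until the motion is done:
- bot.move_ptp(position, orientation): joint-space move of the TCP to a pose.
- bot.line_to(position, velocity=150, ori=None): straight line of the TCP; ori=None keeps the orientation; velocity is the mean speed in mm/s.
- bot.move_joints(angles): joint-space move.
- bot.move_gripper(opening, force=None): finger opening in mm; force is the grip in N (None keeps the last); returns when the fingers have stopped.
- bot.pause(seconds).
- bot.solve_ik(position, orientation): joint angles nearest the present ones, or None.
- bot.read_state(): the state.
- bot.camera(name): name is "side" or "top" or "wrist"; returns the picture (480x640x3 uint8, red, green, blue); there is no depth.
- bot.get_calibration(name): a dict with "fx", "fy", "cx", "cy" (pixels), "view" (4x4, takes a point from world to camera coordinates); the wrist camera has in their place "T_tool_cam" (4x4, takes a point from camera to tool coordinates, whose origin is the TCP and whose axes are the flange's). Camera axes: x right, y up, looking along -z (the intrinsics and any distortion apply to the point x, -y, -z); pixel columns grow to the right and rows downward; lengths in mm; the calibration is good to about 2 mm. A picture is of the moment at which its call begins: read the wrist's pose just before it. get_calibration takes no time and is no camera call.
A pose or a line that the arm cannot do raises bot.Unreachable and nothing moves.
- bot.close_job(): hands the job in, once; it reports no verdict.
The state is a dict: "t": time; "joint_pos": joint angles; "qvel": joint speeds; "tau": joint torques, N m; "tcp_pos": TCP position; "eef_rot": TCP orientation; "contact_force": force on the tool from outside, world axes, zero at the start; "moment": the same for the moment, N m; "width": finger opening in mm.
Only numpy, scipy, OpenCV 4.12 (cv2) and the standard library are available. Lean on these libraries where they do the work, as an engineer would, in place of code of your own. Each camera call takes 0.05 s, during which the arm holds its last target.

## Working session

There is one attempt and no reset: what is moved stays moved. The work goes in short steps, each a Python script; the robot and the scene stay as the last script left them, time stands still between calls to the robot, and variables do not carry over. Pictures are saved under pics/ and viewed, and the job is handed in when it is done.

```bash
ls; mkdir -p pics; python3 - <<'E'
from plant import bot
import cv2, numpy as np
np.set_printoptions(precision=4,suppress=True)
s=bot.read_state(); print(s)
for n in ["side","top","wrist"]:
    print(n,bot.get_calibration(n))
    cv2.imwrite(f"pics/{n}0.png",bot.camera(n)[:,:,::-1])
E
```

```text
pics
{'t': 0.0, 'joint_pos': array([ 1.6081,  0.3594,  0.011 , -0.0004, -1.2241, -0.2881]), 'qvel': array([ 0.0003,  0.0003,  0.0008,  0.0001,  0.0006, -0.0002]), 'tau': array([ -0.0008, -58.2714,  29.3069,   6.9978,   0.0071,  -0.0002]), 'tcp_pos': array([167.4067, 653.3956, 225.5954]), 'eef_rot': array([ 0.9921, -0.1251, -0.0001,  0.0008]), 'contact_force': array([-0.3572, -0.1361,  0.4154]), 'moment': array([0.069 , 0.0111, 0.0069]), 'width': 87.25664439548359}
side {'fx': 583.091775616946, 'fy': 583.091775616946, 'cx': 331.5082470433727, 'cy': 243.4836031442311, 'view': array([[   0.7305,   -0.6829,    0.0041, -430.2003],
       [   0.3785,    0.4099,    0.8299, -274.2299],
       [  -0.5684,   -0.6047,    0.5579, -912.0851],
       [   0.    ,    0.    ,    0.    ,    1.    ]])}
top {'fx': 597.0294319463404, 'fy': 597.0294319463404, 'cx': 311.8613037884615, 'cy': 247.43101938268825, 'view': array([[    0.0247,    -0.9997,     0.0032,   -54.4595],
       [    0.9738,     0.0247,     0.2262,  -558.7018],
       [   -0.2262,    -0.0025,     0.9741, -1293.2542],
       [    0.    ,     0.    ,     0.    ,     1.    ]])}
wrist {'fx': 409.3455893636346, 'fy': 409.3455893636346, 'cx': 322.41540799089876, 'cy': 245.4460018320667, 'T_tool_cam': array([[  -0.0008,    0.9517,    0.3071,   83.9086],
       [   1.    ,    0.0006,    0.0009,   -0.5445],
       [   0.0007,    0.3071,   -0.9517, -156.4488],
       [   0.    ,    0.    ,    0.    ,    1.    ]])}
```

View pics/top0.png

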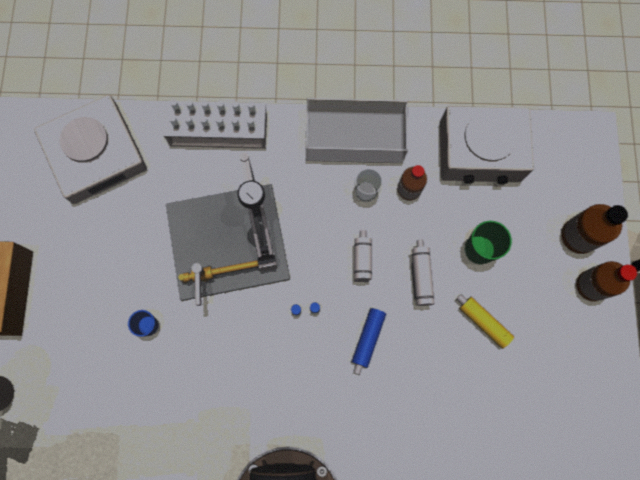

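View pics/side0.png

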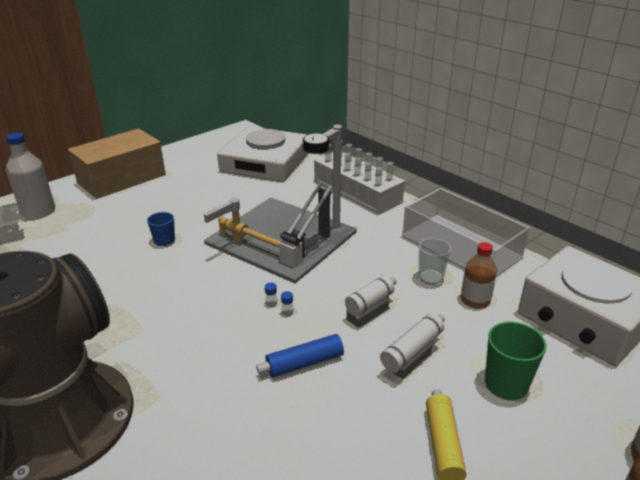

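View pics/wrist0.png

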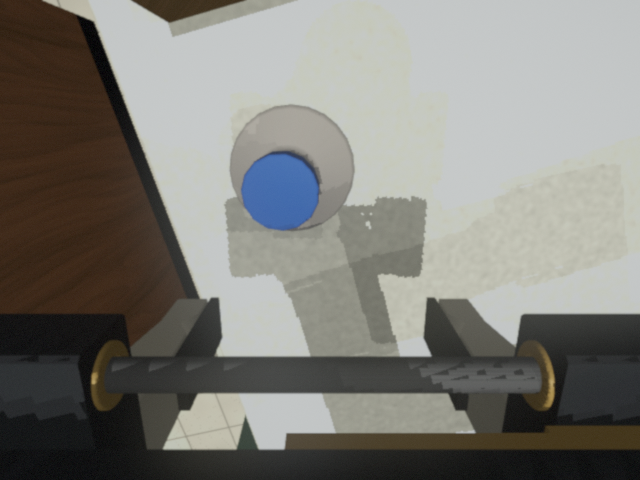

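```bash
cat > h.py <<'E'
import numpy as np, cv2
from scipy.spatial.transform import Rotation as R
np.set_printoptions(precision=3,suppress=True)
def camof(bot,n,s=None):
    c=bot.get_calibration(n)
    if n=="wrist":
        T=np.eye(4);T[:3,:3]=R.from_quat(s["eef_rot"]).as_matrix();T[:3,3]=s["tcp_pos"]
        V=np.linalg.inv(T@c["T_tool_cam"])
    else: V=np.array(c["view"])
    return dict(V=V,f=c["fx"],cx=c["cx"],cy=c["cy"])
def ray(c,px):
    Ci=np.linalg.inv(c["V"]); d=np.array([(px[0]-c["cx"])/c["f"],-(px[1]-c["cy"])/c["f"],-1])
    return Ci[:3,3],Ci[:3,:3]@d
def atz(c,px,z):
    o,d=ray(c,px); return o+d*(z-o[2])/d[2]
def proj(c,p):
    q=c["V"][:3,:3]@np.array(p)+c["V"][:3,3]; return np.array([c["cx"]-c["f"]*q[0]/q[2], c["cy"]+c["f"]*q[1]/q[2]])
E
python3 - <<'E'
from plant import bot
from h import *
c=camof(bot,"top")
for n,px,z in [("flatend",(425,304),45),("shoulder",(421,249),45),("necktip",(420,242),45),("gauge",(251,193),250),("baseFL",(179,297),12),("baseFR",(288,279),12),("baseBL",(167,203),12),("baseBR",(274,186),12),("cock ax",(196,268),104),("lever end",(199,303),104),("short",(363,257),45)]:
    print(n,atz(c,px,z))
im=cv2.imread("pics/top0.png"); cv2.imwrite("pics/topA.png",cv2.resize(im[170:310,150:300],None,fx=4,fy=4,interpolation=cv2.INTER_CUBIC))
im=cv2.imread("pics/side0.png"); cv2.imwrite("pics/sideA.png",cv2.resize(im[110:290,190:390],None,fx=3.5,fy=3.3,interpolation=cv2.INTER_CUBIC))
E
```

```text
flatend [ 439.72  -299.045   45.   ]
shoulder [ 567.01  -292.139   45.   ]
necktip [ 583.573 -290.103   45.   ]
gauge [625.104  83.225 250.   ]
baseFL [446.314 264.481  12.   ]
baseFR [494.954  13.486  12.   ]
baseBL [672.721 310.338  12.   ]
baseBR [722.273  55.052  12.   ]
cock ax [498.044 211.502 104.   ]
lever end [421.427 199.768 104.   ]
short [ 544.743 -158.473   45.   ]
```

View pics/topA.png

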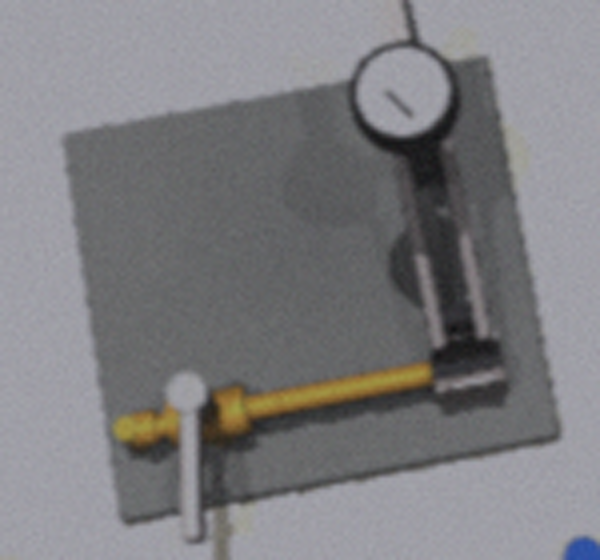

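View pics/sideA.png

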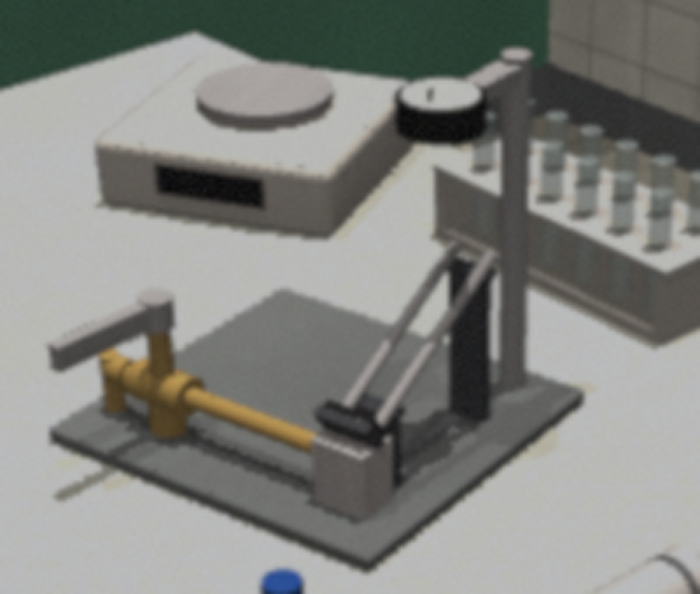

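```bash
cat >> h.py <<'E'
def qdown(yaw):  # tool x pointing opposite to heading yaw (deg), tool down
    a=np.radians(yaw); x=-np.array([np.cos(a),np.sin(a),0]); z=np.array([0,0,-1.]); y=np.cross(z,x)
    return R.from_matrix(np.c_[x,y,z]).as_quat()
E
python3 - <<'E'
from plant import bot
from h import *
for i,(p,a) in enumerate([((500,120,340),11),((500,-290,240),3)]):
    q=qdown(a); print(bot.solve_ik(p,q))
    bot.move_ptp(p,q); bot.pause(0.3)
    s=bot.read_state(); print(s["t"],s["tcp_pos"],s["joint_pos"]); 
    np.savez(f"pics/w{i+1}.npz",tcp_pos=s["tcp_pos"],eef_rot=s["eef_rot"])
    cv2.imwrite(f"pics/w{i+1}.png",bot.camera("wrist")[:,:,::-1])
E
```

```text
[ 0.618  0.035 -0.143  0.    -1.393 -1.997]
2.7333 [499.969 120.314 339.859] [ 0.618  0.035 -0.143 -0.    -1.393 -1.997]
[-0.187  0.191 -0.187  0.    -1.192 -1.331]
4.6417 [ 500.37  -289.404  240.222] [-0.186  0.191 -0.187 -0.    -1.192 -1.331]
```

View pics/w1.png

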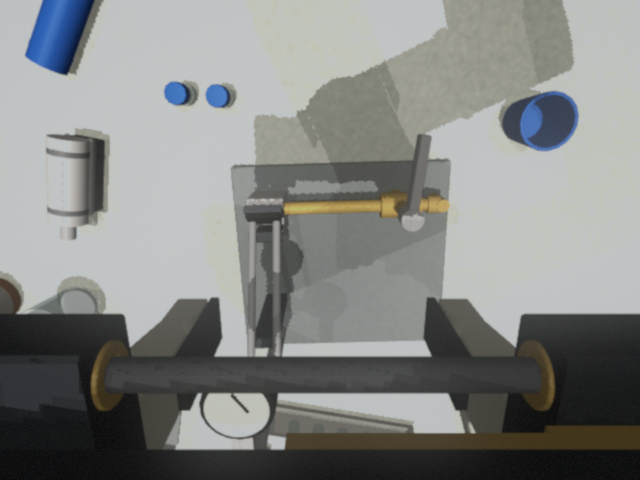

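View pics/w2.png

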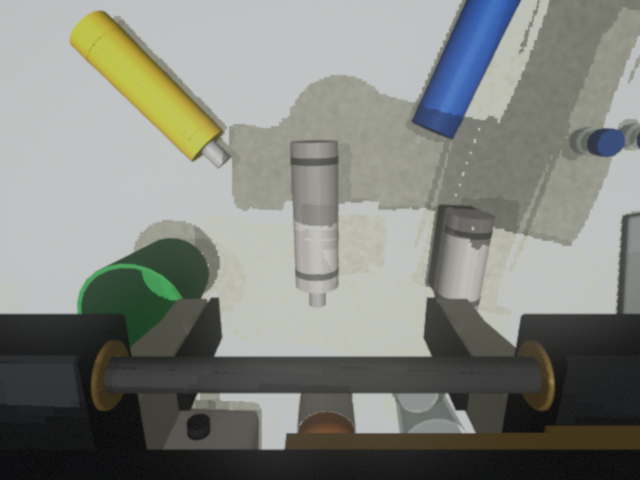

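```bash
python3 - <<'E'
from h import *
im=cv2.imread("pics/w1.png"); cv2.imwrite("pics/w1A.png",cv2.resize(im[150:365,220:320],None,fx=4,fy=2.7,interpolation=cv2.INTER_CUBIC)); cv2.imwrite("pics/w1B.png",cv2.resize(im[120:240,370:470],None,fx=5,fy=5,interpolation=cv2.INTER_CUBIC))
im=cv2.imread("pics/w2.png"); cv2.imwrite("pics/w2A.png",cv2.resize(im[130:315,270:360],None,fx=3,fy=3,interpolation=cv2.INTER_CUBIC))
E
```

```text
(no output)
```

View pics/w1A.png

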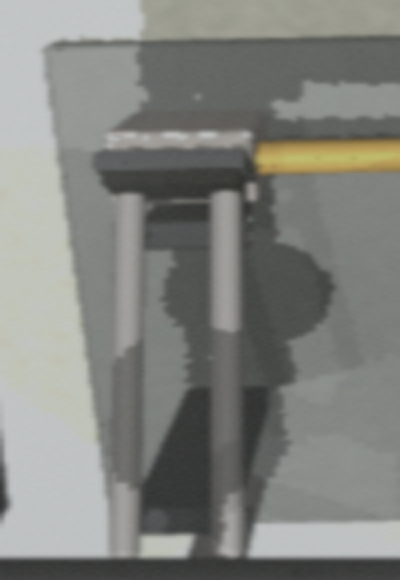

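View pics/w1B.png

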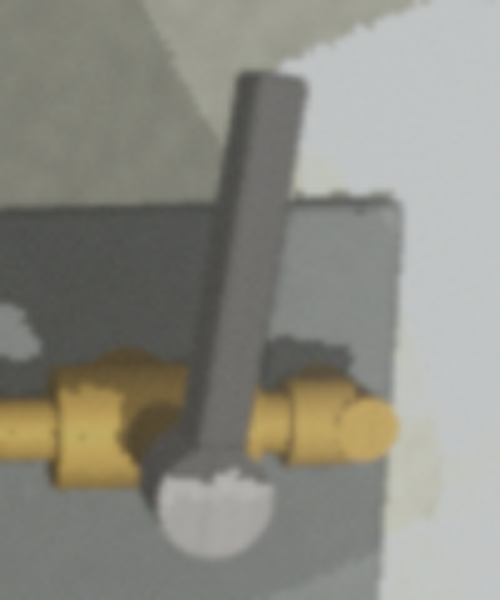

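View pics/w2A.png

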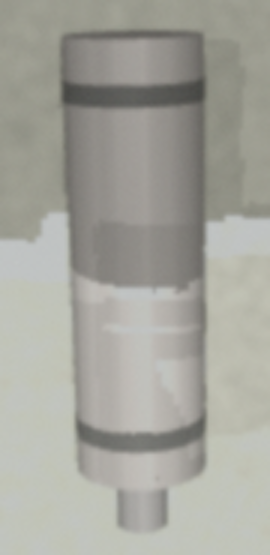

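```bash
python3 - <<'E'
from plant import bot
from h import *
from scipy.optimize import least_squares
w1=camof(bot,"wrist",np.load("pics/w1.npz")); w2=camof(bot,"wrist",np.load("pics/w2.npz")); t=camof(bot,"top"); sd=camof(bot,"side")
print("cam1",np.linalg.inv(w1["V"])[:3,3])
# base corners from wrist at z=12
for c,p in [(w1,(232,166)),(w1,(449.5,159.5)),(t,(181,300)),(t,(289.5,279)),(t,(166.5,203.5)),(t,(272,184.5)),(sd,(295,271.5)),(sd,(356,231.5)),(sd,(205,241.5))]: print("base",atz(c,p,12))
# cock axis top: lever top z=114
px=(370+215/5,120+505/5); print("cock w",atz(w1,px,115), "tip w",atz(w1,(370+275/5,120+72/5),114))
print("cock top",atz(t,(150+187/4,170+388/4),115),"tip",atz(t,(150+193/4,170+538/4),114))
# cartridge: w2A
f=lambda u,v:(270+u/3,130+v/3)
for c,n,px,z in [(w2,"shoulder c",f(142,478),45),(w2,"necktip",f(143,527),45),(w2,"flat top edge c",f(133,34),65),(w2,"mid",f(137,258),50),(t,"mid",(422.8,276),50)]: print(n,atz(c,px,z))
# fit of stand pose via rods
def seat(p,xyz):
    a=p[2]; X=np.array([np.cos(a),np.sin(a),0]);Y=np.array([-np.sin(a),np.cos(a),0]);Z=np.array([0,0,1])
    u=X*np.cos(np.pi/6)+Z*.5; n=-X*.5+Z*np.cos(np.pi/6)
    return np.array([p[0],p[1],120])+u*xyz[0]+Y*xyz[1]+n*xyz[2]
def lr(c,p,y,row):
    A=proj(c,seat(p,(-60,y,-20.2)));B=proj(c,seat(p,(70,y,-20.2)))
    return A[0]+(B[0]-A[0])*(row-A[1])/(B[1]-A[1])
obsW=[(-13,224,252.4),(-13,353.7,251.0),(13,224,276.25),(13,353.7,277.75)]
def g(c,p,z):
    a=p[2]; return proj(c,[p[0]+40*np.cos(a),p[1]+40*np.sin(a),z])
def padtop(c,p,y): return proj(c,seat(p,(-65,y,-4)))
def res(p):
    r=[lr(w1,p,y,row)-col for y,row,col in obsW]
    # top rods: lower ends 
    r+=list(.7*(g(t,p,p[3])-np.array([251.3,193.0])))
    r+=list(.7*(g(sd,p,p[3])-np.array([190+441/3.5,110+97/3.3])))
    return r
s=least_squares(res,[586,76,.19,262]); print(s.x,np.degrees(s.x[2]),np.array(s.fun))
p=s.x
print("padtop w1",padtop(w1,p,0),"padbottom",proj(w1,seat(p,(-65,0,-30))),"top cam pad",padtop(t,p,0),padtop(t,p,18), padtop(t,p,-18))
print("padtop side",padtop(sd,p,18),padtop(sd,p,-18),"rod hi side",[proj(sd,seat(p,(72,y,-20.2))) for y in(13,-13)],"rod low",[proj(sd,seat(p,(-60,y,-20.2))) for y in(13,-13)])
E
```

```text
cam1 [418.272 104.838 496.329]
base [495.686  12.413  12.   ]
base [439.983 260.093  12.   ]
base [439.449 259.334  12.   ]
base [495.042   9.987  12.   ]
base [671.438 311.438  12.   ]
base [725.967  60.043  12.   ]
base [512.24   29.424  12.   ]
base [714.763  52.123  12.   ]
base [436.736 252.32   12.   ]
cock w [498.047 209.171 115.   ] tip w [418.147 199.352 114.   ]
cock top [498.187 207.838 115.   ] tip [416.852 199.254 114.   ]
shoulder c [ 573.898 -289.699   45.   ]
necktip [ 590.71  -288.561   45.   ]
flat top edge c [ 438.517 -298.455   65.   ]
mid [ 502.409 -294.589   50.   ]
mid [ 502.904 -294.255   50.   ]
[583.833  75.217   0.226 256.964] 12.938796501004747 [-0.213  0.332  0.121 -0.564 -0.819 -0.013 -0.143  0.093]
padtop w1 [261.843 217.689] padbottom [265.66  224.236] top cam pad [265.172 256.91 ] [257.229 258.482] [273.105 255.34 ]
padtop side [283.464 230.048] [297.338 235.382] rod hi side [array([320.129, 183.72 ]), array([330.026, 186.947])] rod low [array([289.215, 232.763]), array([299.149, 236.587])]
```

```bash
python3 - <<'E'
from plant import bot
from h import *
w2=camof(bot,"wrist",np.load("pics/w2.npz")); t=camof(bot,"top")
for px in [(182,298),(81,298),(130,264)]: print(atz(w2,px,100))
for px in [(469,240),(510,240)]: print(atz(t,px,100))
print(atz(t,(412,173),130), atz(t,(368,190),80),atz(t,(296,308),45),atz(t,(315,306),45))
E
```

```text
[ 562.504 -397.254  100.   ]
[ 566.702 -477.333  100.   ]
[ 535.691 -435.85   100.   ]
[ 577.349 -388.897  100.   ]
[ 579.667 -479.994  100.   ]
[ 720.285 -259.264  130.   ] [ 694.943 -166.141   80.   ] [423.363  -8.14   45.   ] [428.958 -50.831  45.   ]
```

```bash
python3 - <<'E'
from plant import bot
from h import *
a=3.8; h=np.array([np.cos(np.radians(a)),np.sin(np.radians(a)),0])
g=np.array([502.4,-294.5,0])-10*h
q=qdown(a)
bot.move_ptp(g+[0,0,130],q)
bot.line_to(g+[0,0,30],100)
s0=bot.read_state(); print(s0["tcp_pos"],s0["contact_force"])
bot.move_gripper(36,30)
s=bot.read_state(); print(s["t"],s["width"],s["contact_force"],s["tcp_pos"])
bot.line_to(g+[0,0,180],120)
bot.pause(.2)
s=bot.read_state(); print(s["t"],s["width"],s["contact_force"],s["moment"],s["tcp_pos"])
np.savez("pics/w3.npz",tcp_pos=s["tcp_pos"],eef_rot=s["eef_rot"])
cv2.imwrite("pics/w3.png",bot.camera("wrist")[:,:,::-1]);cv2.imwrite("pics/s3.png",bot.camera("side")[:,:,::-1])
E
```

```text
[ 492.963 -295.339   30.671] [-0.181  0.37  -0.445]
7.2 38.92424775149241 [-0.358 -4.68   2.178] [ 492.624 -296.04    30.449]
8.8 39.30252100162135 [ 0.176  0.185 -3.84 ] [ 0.034 -0.139 -0.029] [ 492.191 -295.111  179.388]
```

View pics/w3.png

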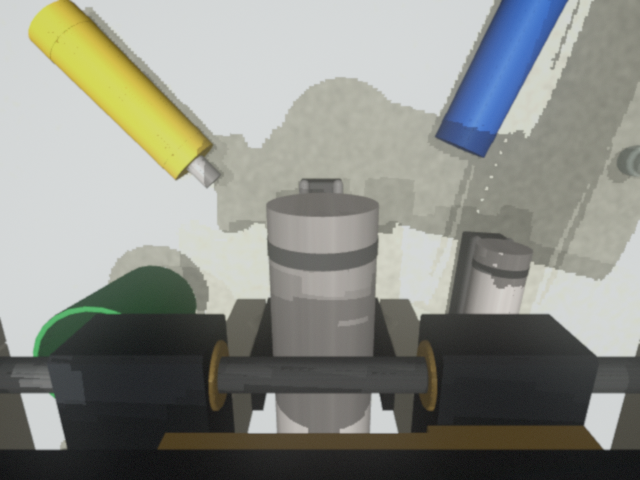

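View pics/s3.png

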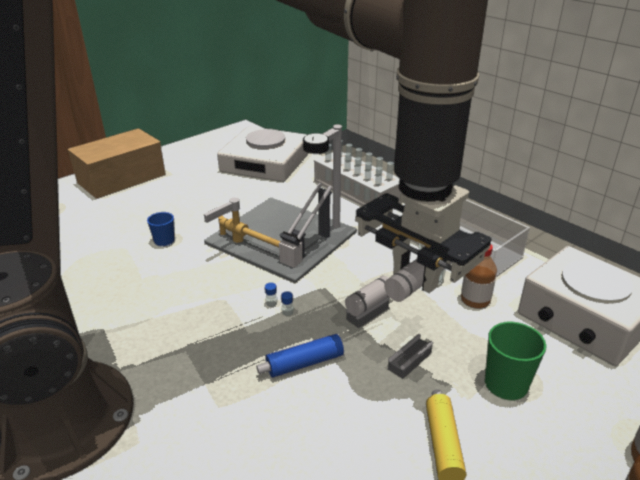

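```bash
cat >> h.py <<'E'
P=[583.8,75.2,np.radians(12.8)]
a_=P[2]; X=np.array([np.cos(a_),np.sin(a_),0]);Y=np.array([-np.sin(a_),np.cos(a_),0]);Z=np.array([0,0,1.])
U=X*np.cos(np.pi/6)+Z*.5; N=-X*.5+Z*np.cos(np.pi/6)
def seat(x,y,z): return np.array([P[0],P[1],120])+U*x+Y*y+N*z
QT=R.from_matrix(np.c_[-U,np.cross(-N,-U),-N]).as_quat()
def tcp(x,lift,y=0): return seat(x-10,y,lift-15)
E
python3 - <<'E'
from plant import bot
from h import *
w3=camof(bot,"wrist",np.load("pics/w3.npz")); print("flat in hand",atz(w3,(322.5,206),194.4), "exp", np.array([492.2,-295.1,0])-55*np.array([.998,.066,0]))
for x,l in [(-110,70),(-110,35),(10,35),(10,0),(-5,0)]: print(tcp(x,l),bot.solve_ik(tcp(x,l),QT))
bot.line_to([450,-200,260],200)
bot.move_ptp(tcp(-110,70),QT); bot.pause(.2)
s=bot.read_state(); print(s["t"],s["width"],s["contact_force"],s["moment"],s["tcp_pos"]-tcp(-110,70))
cv2.imwrite("pics/s4.png",bot.camera("side")[:,:,::-1]);cv2.imwrite("pics/t4.png",bot.camera("top")[:,:,::-1])
E
```

```text
flat in hand [ 440.13  -298.044  194.4  ] exp [ 437.31 -298.73    0.  ]
[455.643  46.083 107.631] None
[472.708  49.961  77.321] None
[574.049  72.985 137.321] None
[591.114  76.862 107.01 ] None
[578.446  73.984  99.51 ] NoneTraceback (most recent call last):
  File "<stdin>", line 6, in <module>
plant.Unreachable: the arm cannot take that pose within its joint ranges
```

```bash
python3 - <<'E'
from plant import bot
from h import *
s=bot.read_state(); print(s["tcp_pos"],s["t"])
def q(tilt,flip,yaw=12.8):
    a=np.radians(yaw);t=np.radians(tilt)
    X=np.array([np.cos(a),np.sin(a),0]);U=X*np.cos(t)+Z*np.sin(t);N=-X*np.sin(t)+Z*np.cos(t)
    x=-U if flip else U
    return R.from_matrix(np.c_[x,np.cross(-N,x),-N]).as_quat()
for fl in (1,0):
  for tilt in (0,10,20,25,30,35):
    print(fl,tilt,bot.solve_ik(tcp(0,0),q(tilt,fl)),bot.solve_ik(tcp(0,0)+[-100,-40,150],q(tilt,fl)))
E
```

```text
[ 449.923 -200.057  259.503] 9.7083
1 0 [ 0.461  0.326 -0.346  0.    -0.899 -1.808] [ 0.48   0.022 -0.354  0.    -1.195 -1.827]
1 10 [ 0.491  0.236 -0.527  0.077 -0.642 -1.896] [ 0.523 -0.095 -0.504  0.061 -0.996 -1.899]
1 20 [ 0.51   0.16  -0.767  0.31  -0.323 -2.136] [ 0.576 -0.211 -0.678  0.169 -0.782 -2.024]
1 25 None [ 0.602 -0.268 -0.778  0.255 -0.667 -2.12 ]
1 30 None [ 0.616 -0.32  -0.89   0.38  -0.543 -2.245]
1 35 None [ 0.592 -0.362 -1.014  0.564 -0.397 -2.405]
0 0 [ 0.461  0.326 -0.346  0.    -0.899  1.334] [ 0.48   0.022 -0.354  0.    -1.195  1.314]
0 10 [ 0.491  0.236 -0.527  0.077 -0.642  1.246] [ 0.523 -0.095 -0.504  0.061 -0.996  1.242]
0 20 [ 0.51   0.16  -0.767  0.31  -0.323  1.005] [ 0.576 -0.211 -0.678  0.169 -0.782  1.117]
0 25 None [ 0.602 -0.268 -0.778  0.255 -0.667  1.022]
0 30 None [ 0.616 -0.32  -0.89   0.38  -0.543  0.897]
0 35 None [ 0.592 -0.362 -1.014  0.564 -0.397  0.737]
```

```bash
cat >> h.py <<'E'
def qt(tilt,yaw=12.8,flip=1):
    a=np.radians(yaw);t=np.radians(tilt)
    X=np.array([np.cos(a),np.sin(a),0]);u=X*np.cos(t)+Z*np.sin(t);n=-X*np.sin(t)+Z*np.cos(t)
    x=-u if flip else u
    return R.from_matrix(np.c_[x,np.cross(-n,x),-n]).as_quat()
def tcp2(x,lift,t,s,dep=14,y=0):
    # grasp axis point at cartridge coordinate -s; TCP dep beyond axis along tool z
    r=R.from_quat(qt(t)).as_matrix()
    return seat(x-s,y,lift)+dep*r[:,2]
E
python3 - <<'E'
from plant import bot
from h import *
for s in (20,28):
 for t in (12,15,18,20,22):
  print(s,t,[(x,l) for x in (-110,-60,-30,0,10,12) for l in (0,30,50,80,110) if bot.solve_ik(tcp2(x,l,t,s),qt(t)) is None], bot.solve_ik(tcp2(10,30,t,s),qt(t)),bot.solve_ik(tcp2(-3,-3,t,s),qt(t)))
h=np.array([np.cos(np.radians(3.8)),np.sin(np.radians(3.8)),0])
for t in (-10,-12,-15): print(bot.solve_ik(np.array([502.4,-294.5,31])-25*h,qt(t,3.8)))
E
```

```text
20 12 [] [ 0.509  0.157 -0.576  0.098 -0.64  -1.93 ] [ 0.505  0.21  -0.611  0.111 -0.55  -1.941]
20 15 [(-110, 0)] [ 0.519  0.132 -0.637  0.143 -0.556 -1.979] [ 0.514  0.188 -0.677  0.168 -0.46  -2.002]
20 18 [(-110, 0), (-110, 30), (-110, 50)] [ 0.527  0.109 -0.704  0.207 -0.466 -2.045] [ 0.517  0.167 -0.755  0.258 -0.358 -2.094]
20 20 [(-110, 0), (-110, 30), (-110, 50), (-110, 80), (-110, 110), (-60, 0)] [ 0.529  0.094 -0.755  0.267 -0.4   -2.106] [ 0.511  0.154 -0.82   0.361 -0.278 -2.19 ]
20 22 [(-110, 0), (-110, 30), (-110, 50), (-110, 80), (-110, 110), (-60, 0), (-60, 30), (-60, 50), (-30, 0)] [ 0.525  0.08  -0.814  0.353 -0.327 -2.188] [ 0.474  0.14  -0.912  0.571 -0.173 -2.368]
28 12 [] [ 0.513  0.15  -0.596  0.102 -0.626 -1.937] [ 0.509  0.206 -0.632  0.115 -0.535 -1.95 ]
28 15 [(-110, 0)] [ 0.523  0.126 -0.658  0.149 -0.542 -1.989] [ 0.518  0.183 -0.699  0.176 -0.443 -2.015]
28 18 [(-110, 0), (-110, 30), (-110, 50), (-110, 80)] [ 0.531  0.103 -0.726  0.216 -0.45  -2.059] [ 0.52   0.163 -0.78   0.275 -0.339 -2.114]
28 20 [(-110, 0), (-110, 30), (-110, 50), (-110, 80), (-110, 110), (-60, 0)] [ 0.532  0.088 -0.779  0.281 -0.384 -2.124] [ 0.511  0.149 -0.849  0.393 -0.256 -2.222]
28 22 [(-110, 0), (-110, 30), (-110, 50), (-110, 80), (-110, 110), (-60, 0), (-60, 30), (-60, 50), (-30, 0)] [ 0.526  0.074 -0.84   0.376 -0.309 -2.213] [ 0.45   0.134 -0.956  0.673 -0.135 -2.45 ]
[-0.177  0.457 -0.373  0.053 -0.911 -1.363]
[-0.172  0.475 -0.352  0.06  -0.949 -1.373]
[-0.165  0.501 -0.32   0.07  -1.006 -1.385]
```

```bash
python3 - <<'E'
from plant import bot
from h import *
a=3.8; h=np.array([np.cos(np.radians(a)),np.sin(np.radians(a)),0])
g=np.array([502.4,-294.5,0])-10*h
bot.move_ptp(g+[0,0,130],qdown(a))
bot.line_to(g+[0,0,40],120); bot.line_to(g+[0,0,30],30)
s=bot.read_state(); print(s["t"],s["tcp_pos"],s["contact_force"])
bot.move_gripper(80)
bot.line_to(g+[-15,0,130],150); bot.pause(.1)
s=bot.read_state(); np.savez("pics/w5.npz",tcp_pos=s["tcp_pos"],eef_rot=s["eef_rot"]); print(s["t"],s["contact_force"])
cv2.imwrite("pics/w5.png",bot.camera("wrist")[:,:,::-1]);cv2.imwrite("pics/s5.png",bot.camera("side")[:,:,::-1])
E
```

```text
11.8 [ 492.937 -295.62    30.657] [-1.454 -1.531  5.523]
13.5833 [0.563 0.245 0.205]
```

View pics/w5.png

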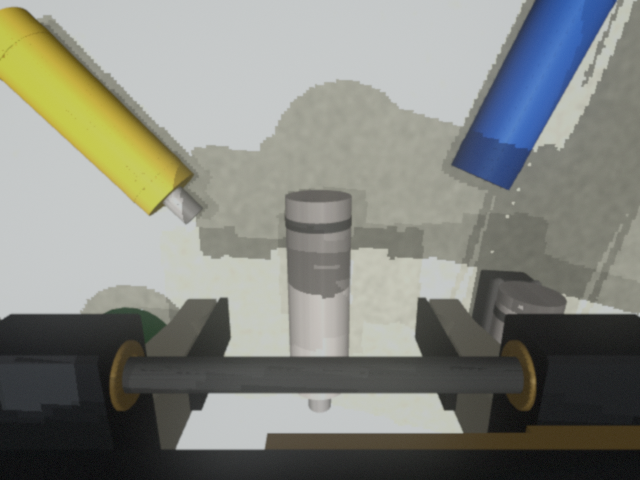

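View pics/s5.png

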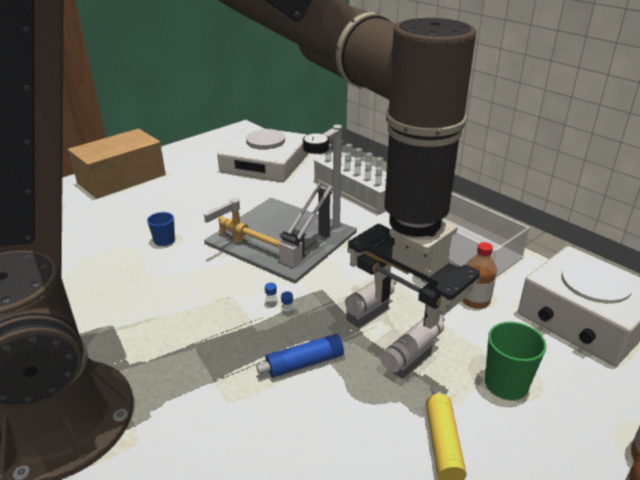

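```bash
python3 - <<'E'
from plant import bot
from h import *
w=camof(bot,"wrist",np.load("pics/w5.npz")); F=atz(w,(318.5,197),45); T=atz(w,(319,411),53); print(F,T)
a=3.8; h=np.array([np.cos(np.radians(a)),np.sin(np.radians(a)),0])
C=np.array([503,-294.6,45]); 
q=qt(-15,a); tz=R.from_quat(q).as_matrix()[:,2]
g=C-24*h+14*tz; print(tz,g)
bot.move_ptp(g-100*tz,q); bot.line_to(g,100)
s=bot.read_state(); print(s["tcp_pos"],s["contact_force"])
bot.move_gripper(36,30); s=bot.read_state(); print(s["t"],s["width"],s["contact_force"])
bot.line_to(g+[0,0,150],150); bot.pause(.1)
s=bot.read_state(); print(s["t"],s["width"],s["contact_force"],s["moment"])
bot.line_to([420,-150,280],250)
t=15
bot.move_ptp(tcp2(-100,85,t,24),qt(t)); bot.pause(.2)
s=bot.read_state(); print(s["t"],s["width"],s["contact_force"],s["moment"],s["tcp_pos"]-tcp2(-100,85,t,24),s["joint_pos"])
cv2.imwrite("pics/s6.png",bot.camera("side")[:,:,::-1]);cv2.imwrite("pics/t6.png",bot.camera("top")[:,:,::-1])
cv2.imwrite("pics/w6.png",bot.camera("wrist")[:,:,::-1])
E
```

```text
[ 440.903 -298.992   45.   ] [ 587.282 -289.432   53.   ]
[-0.258 -0.017 -0.966] [ 475.437 -296.431   31.477]
[ 476.07  -296.601   32.094] [ 1.09   0.063 -0.676]
15.95 39.33060949383472 [-1.484 -5.531  2.607]
17.2 39.45910869021631 [-0.279 -0.41  -2.958] [ 0.093 -1.264 -0.015]
19.275 39.272318963783526 [ 0.166  0.901 -3.651] [-0.163  1.05   0.017] [ 0.867 -0.384  0.35 ] [ 0.631 -0.084 -0.914  0.213 -0.51  -2.154]
```

View pics/s6.png

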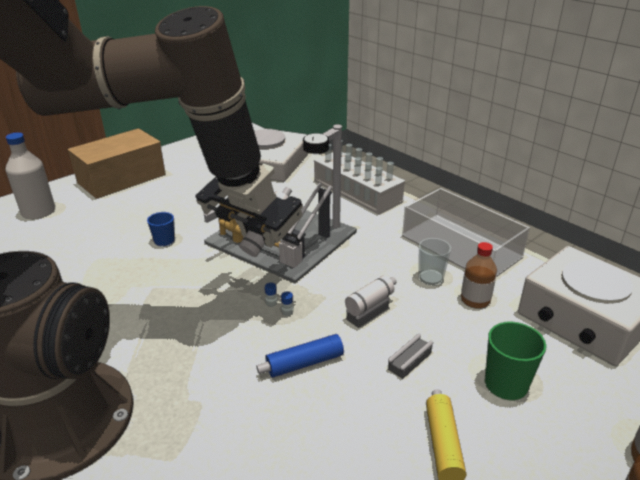

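View pics/w6.png

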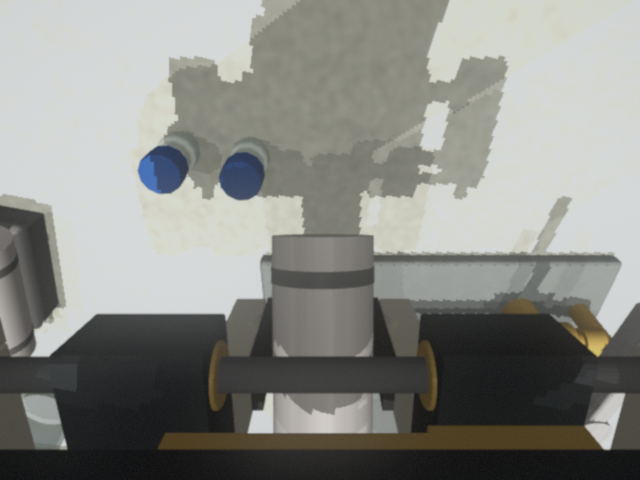

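```bash
python3 - <<'E'
from plant import bot
from h import *
t=15;s_=24
bot.line_to(tcp2(-20,40,t,s_),120); bot.line_to(tcp2(10,30,t,s_),80); bot.line_to(tcp2(10,8,t,s_),50); bot.pause(.15)
s=bot.read_state(); f0=s["contact_force"]; print(s["t"],f0,s["tcp_pos"]-tcp2(10,8,t,s_))
cv2.imwrite("pics/s7.png",bot.camera("side")[:,:,::-1]);cv2.imwrite("pics/t7.png",bot.camera("top")[:,:,::-1])
cv2.imwrite("pics/w7.png",bot.camera("wrist")[:,:,::-1])
E
python3 - <<'E'
import cv2
im=cv2.imread("pics/s7.png"); cv2.imwrite("pics/s7A.png",cv2.resize(im[110:290,190:390],None,fx=3.5,fy=3.3,interpolation=cv2.INTER_CUBIC))
E
```

```text
21.625 [ 0.108  0.396 -2.572] [0.057 0.025 0.168]
```

View pics/s7A.png

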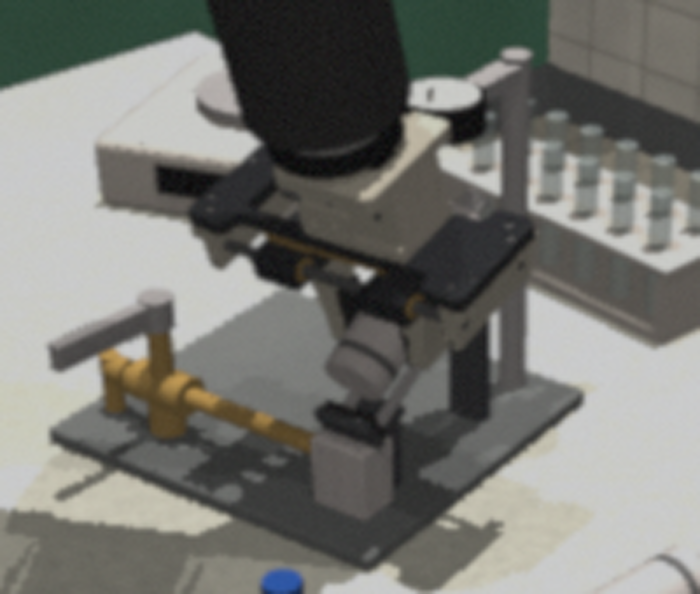

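View pics/w7.png

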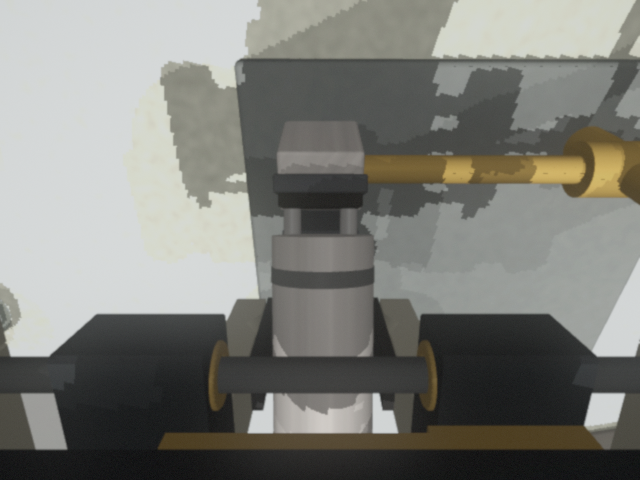

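View pics/t7.png

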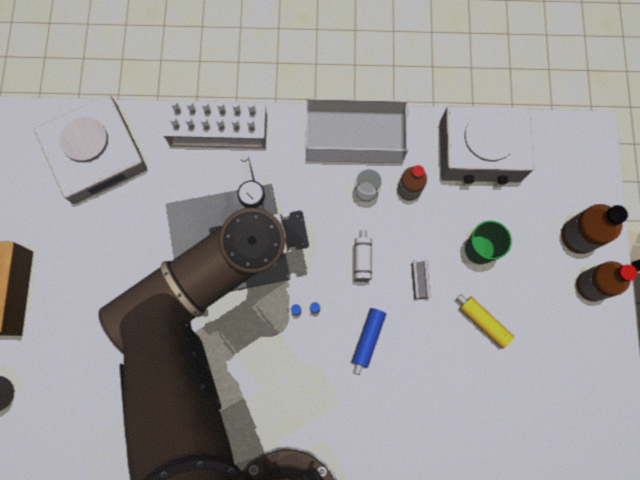

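```bash
python3 - <<'E'
from plant import bot
from h import *
t=15;s_=24;y=-1
bot.line_to(tcp2(10,6,t,s_,y=y),30); bot.pause(.1)
f0=bot.read_state()["contact_force"]
l=6
while l>-6:
    l-=.7; bot.line_to(tcp2(10,l,t,s_,y=y),15); bot.pause(.05)
    s=bot.read_state(); d=s["contact_force"]-f0
    print(round(l,1),d@U,d@Y,d@N, s["moment"])
    if d@N>3.5: break
print(s["t"],s["tcp_pos"]-tcp2(10,l,t,s_,y=y),s["width"])
cv2.imwrite("pics/w8.png",bot.camera("wrist")[:,:,::-1])
E
```

```text
5.3 -0.4810882368159505 1.2333654108331755 -0.36195150707979157 [-0.228  1.054  0.003]
4.6 -0.5326895424547818 0.6367015425034547 -0.5753869119166236 [-0.198  1.088 -0.022]
3.9 -1.2497939875187143 0.7026759203442734 -0.11323890449971351 [-0.217  0.977  0.04 ]
3.2 -0.2612487660215159 0.4611147496677004 -0.6656990120497531 [-0.246  1.032 -0.013]
2.5 -1.0167307990289483 2.406874087482566 -0.5857248956276657 [-0.195  1.051  0.036]
1.8 -0.46138674352011755 0.9250489690594002 -0.01428845457655374 [-0.281  1.03  -0.042]
1.1 -0.280633164203999 1.1919292110170878 -0.5643972468019083 [-0.177  1.076 -0.021]
0.4 -1.2665616555138852 -0.16616407124975405 0.9007281852049194 [-0.298  1.029 -0.008]
-0.3 -0.15973229187197457 1.7173603741866172 9.616183464369296 [-0.217  2.151  0.115]
24.825 [-0.167 -0.139  0.392] 38.98105614714361
```

View pics/w8.png

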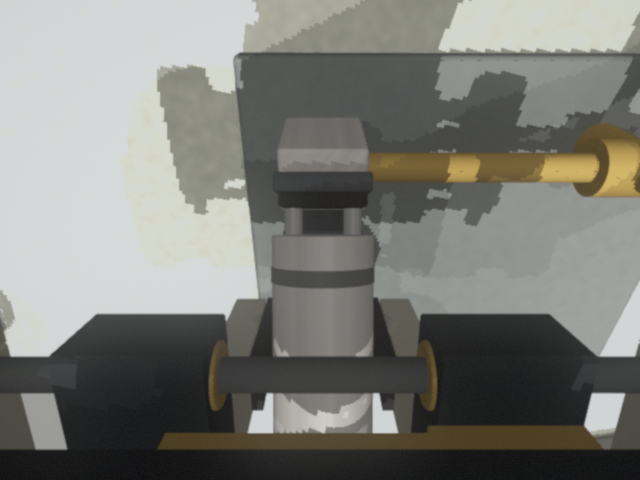

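```bash
python3 - <<'E'
from plant import bot
from h import *
t=15;s_=24;y=-1
bot.move_gripper(56); bot.pause(.1)
bot.line_to(tcp2(10,0.3,t,s_,y=y),15); bot.pause(.1)
f=bot.read_state(); print("open",f["t"],f["contact_force"])
bot.move_gripper(36,25); bot.pause(.1)
s=bot.read_state(); f0=s["contact_force"]; print(f0,s["width"])
x=10; st=1.0
while x>-6:
    x-=st; bot.line_to(tcp2(x,0.3,t,s_,y=y),20); bot.pause(.04)
    s=bot.read_state(); d=s["contact_force"]-f0
    print(round(x,2),"%.1f %.1f %.1f"%(d@U,d@Y,d@N))
    if x<6: st=.5
    if d@U>4: st=.25
    if d@U>11: break
bot.pause(.5)
s=bot.read_state(); d=s["contact_force"]-f0
print(s["t"],d@U,d@Y,d@N,(s["tcp_pos"]-tcp2(x,.3,t,s_,y=y)),s["width"])
cv2.imwrite("pics/w9.png",bot.camera("wrist")[:,:,::-1])
E
```

```text
open 25.8833 [ 0.351 -0.059 -0.39 ]
[ 0.405 -1.173  0.556] 39.323456712070374
9.0 -0.0 -1.2 -0.1
8.0 1.4 -1.8 0.9
7.0 0.8 -1.1 0.9
6.0 1.2 -1.0 1.5
5.0 1.6 -0.5 1.8
4.5 2.3 -0.9 1.6
4.0 1.6 -1.7 2.1
3.5 1.3 -1.3 1.8
3.0 2.5 -0.9 1.2
2.5 1.2 -1.0 1.0
2.0 2.4 -1.8 2.5
1.5 2.1 -2.1 2.7
1.0 2.5 -2.3 1.4
0.5 2.0 -1.4 2.4
0.0 2.3 -2.6 2.6
-0.5 1.9 -1.9 3.7
-1.0 1.4 -1.6 2.7
-1.5 2.4 -2.8 2.4
-2.0 5.3 -3.2 0.8
-2.25 4.3 -3.6 1.7
-2.5 4.8 -4.5 0.4
-2.75 5.4 -5.3 1.0
-3.0 6.3 -4.9 0.1
-3.25 7.1 -5.7 -0.2
-3.5 7.4 -5.8 -0.4
-3.75 8.1 -6.1 -0.1
-4.0 8.3 -7.5 -0.6
-4.25 8.6 -7.0 0.2
-4.5 10.4 -8.0 -0.2
-4.75 10.0 -6.7 -0.7
-5.0 9.1 -8.7 -0.8
-5.25 11.9 -8.5 -1.3
36.2583 11.658753949826377 -9.252779900694861 -0.28673017395895406 [3.181 1.025 2.089] 39.53997887171536
```

View pics/w9.png

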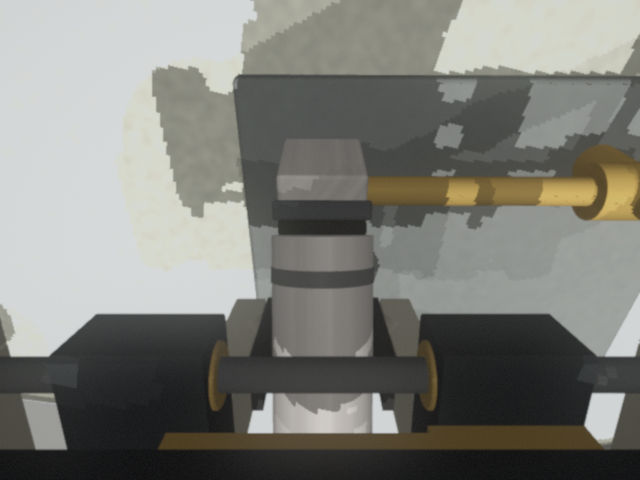

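```bash
python3 - <<'E'
from plant import bot
from h import *
t=15;s_=24;y=-1
bot.line_to(tcp2(-3.2,0.5,t,s_,y=y),30)
s=bot.read_state(); print(s["t"],s["contact_force"]@U,s["contact_force"]@Y,s["contact_force"]@N)
bot.move_gripper(70)
s=bot.read_state(); print(s["t"],s["contact_force"])
bot.line_to(tcp2(-6,60,t,s_,y=y),120); 
bot.line_to(tcp2(-40,120,t,s_,y=y),200); 
s=bot.read_state(); print(s["t"],s["contact_force"],s["tcp_pos"])
np.savez("pics/w10.npz",tcp_pos=s["tcp_pos"],eef_rot=s["eef_rot"])
cv2.imwrite("pics/w10.png",bot.camera("wrist")[:,:,::-1]);cv2.imwrite("pics/s10.png",cv2.resize(bot.camera("side")[110:290,190:390,::-1],None,fx=3.5,fy=3.3,interpolation=cv2.INTER_CUBIC))
E
```

```text
36.5583 7.507815520284753 -6.630405858640387 -1.0094287998533833
37.2917 [-0.498 -0.008  0.156]
38.4333 [-0.007  0.479 -0.739] [475.014  49.599 178.356]
```

View pics/w10.png

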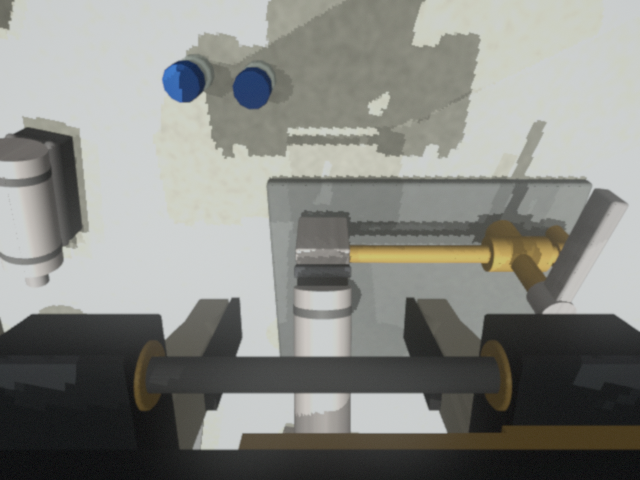

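View pics/s10.png

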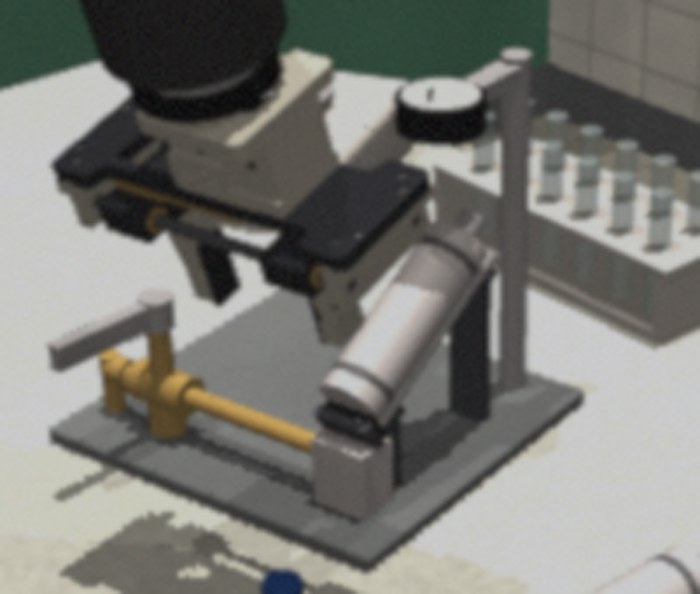

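```bash
cat >> h.py <<'E'
AX=np.array([498.1,208.5,0])
def lev(th,r=60,z=93):
    d=-X*np.cos(th)+Y*np.sin(th)
    return AX+r*d+[0,0,z], qt(0,12.8-np.degrees(th),flip=0)
E
python3 - <<'E'
from plant import bot
from h import *
for th in (.1,.5,1,1.5,1.75): p,q=lev(th); print(p,bot.solve_ik(p,q), bot.solve_ik(p+[0,0,120],q) is None)
p,q=lev(.1)
bot.line_to(bot.read_state()["tcp_pos"]+[-20,40,60],250)
bot.move_ptp(p+[0,0,110],q)
bot.move_gripper(26)
s=bot.read_state(); print(s["t"],s["tcp_pos"],s["width"])
np.savez("pics/w11.npz",tcp_pos=s["tcp_pos"],eef_rot=s["eef_rot"])
cv2.imwrite("pics/w11.png",bot.camera("wrist")[:,:,::-1])
E
```

```text
[438.556 201.115  93.   ] [ 0.839  0.179 -0.582  0.    -0.81   0.855] False
[440.381 224.885  93.   ] [ 0.87   0.198 -0.557  0.    -0.816  0.424] False
[455.302 250.551  93.   ] [ 0.881  0.236 -0.504  0.    -0.831 -0.087] False
[480.702 265.922  93.   ] [ 0.862  0.28  -0.44   0.    -0.85  -0.568] False
[495.449 268.441  93.   ] [ 0.844  0.301 -0.409  0.    -0.86  -0.8  ] False
42.4417 [438.544 201.085 202.975] 25.795449402201236
```

View pics/w11.png

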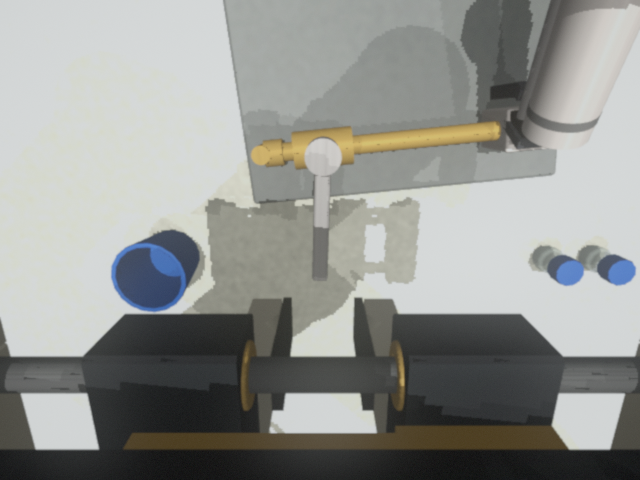

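```bash
python3 - <<'E'
from plant import bot
from h import *
p,q=lev(.1); bot.line_to(p,120)
f0=bot.read_state()["contact_force"]; print(bot.read_state()["t"],f0)
for th in list(np.arange(.4,1.55,.28))+[1.60,1.65,1.70,1.75,1.80,1.85,1.90]:
    p,q=lev(th); bot.line_to(p,70,ori=q)
    s=bot.read_state(); d=s["contact_force"]-f0; tan=X*np.sin(th)+Y*np.cos(th)
    print("%.2f t=%.2f Ft=%.1f"%(th,s["t"],d@tan),d, s["tcp_pos"]-p)
    if d@tan<-11 and th>1.59: break
bot.pause(.2)
s=bot.read_state(); d=s["contact_force"]-f0; print(d@tan,s["t"])
cv2.imwrite("pics/w12.png",bot.camera("wrist")[:,:,::-1]);cv2.imwrite("pics/s12.png",bot.camera("side")[:,:,::-1])
E
```

```text
43.5583 [-0.263  0.039  0.327]
0.40 t=44.01 Ft=0.1 [ 0.285  0.048 -0.757] [0.149 0.257 0.512]
0.68 t=44.44 Ft=0.2 [ 0.531 -0.085 -0.355] [-0.036 -0.091  0.097]
0.96 t=44.88 Ft=0.2 [ 0.333 -0.053 -0.062] [-0.121 -0.193 -0.041]
1.24 t=45.31 Ft=0.2 [ 0.349 -0.234 -0.892] [-0.169 -0.191 -0.058]
1.52 t=45.74 Ft=-0.6 [-0.513 -0.54  -0.495] [-0.156 -0.075  0.004]
1.60 t=45.99 Ft=0.0 [-0.051  0.302 -1.083] [-0.114 -0.024  0.067]
1.65 t=46.24 Ft=-0.2 [-0.218 -0.139  0.786] [-0.178 -0.061  0.048]
1.70 t=46.49 Ft=-4.8 [-4.618 -1.815  2.194] [-1.175 -0.568 -0.235]
1.75 t=46.74 Ft=-17.4 [-17.448   0.062  10.059] [-3.889 -1.399 -0.609]
-17.367160533974452 46.9417
```

View pics/w12.png

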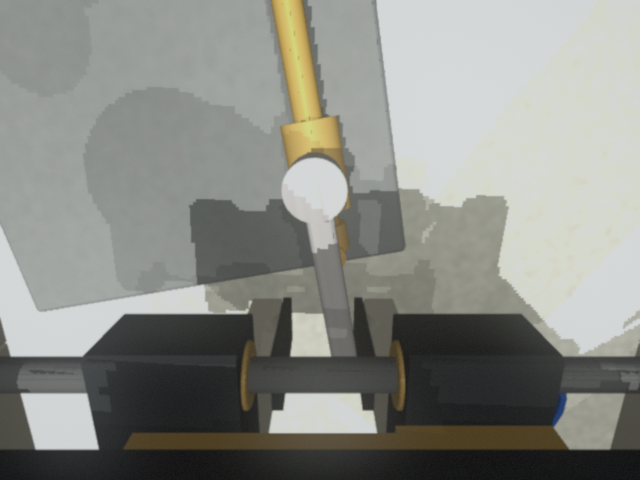

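```bash
python3 - <<'E'
from plant import bot
from h import *
p,q=lev(1.60); bot.line_to(p,70,ori=q)
s=bot.read_state(); print(s["contact_force"])
bot.line_to(p+[0,0,160],200)
bot.move_ptp([440,130,330],qt(0,12.8,flip=1)); bot.pause(.2)
s=bot.read_state(); print(s["t"],s["contact_force"])
np.savez("pics/w13.npz",tcp_pos=s["tcp_pos"],eef_rot=s["eef_rot"])
cv2.imwrite("pics/w13.png",bot.camera("wrist")[:,:,::-1]);cv2.imwrite("pics/s13.png",cv2.resize(bot.camera("side")[110:290,190:390,::-1],None,fx=3.5,fy=3.3,interpolation=cv2.INTER_CUBIC))
im=cv2.imread("pics/w13.png")
w=camof(bot,"wrist",s)
for n,o in [("padtop",(-65,0,-4)),("flat top rim",(-65,0,20)),("flat L",(-65,20,0)),("flat R",(-65,-20,0)),("neck tip",(85,0,0)),("shoulder top",(65,0,20))]: print(n,proj(w,seat(*o)))
E
```

```text
[-1.116  0.782  0.18 ]
49.7583 [ 0.93  -0.234  0.335]
padtop [240.675 270.202]
flat top rim [235.972 266.543]
flat L [259.112 269.62 ]
flat R [220.742 269.621]
neck tip [233.337 423.452]
shoulder top [229.744 405.026]
```

View pics/w13.png

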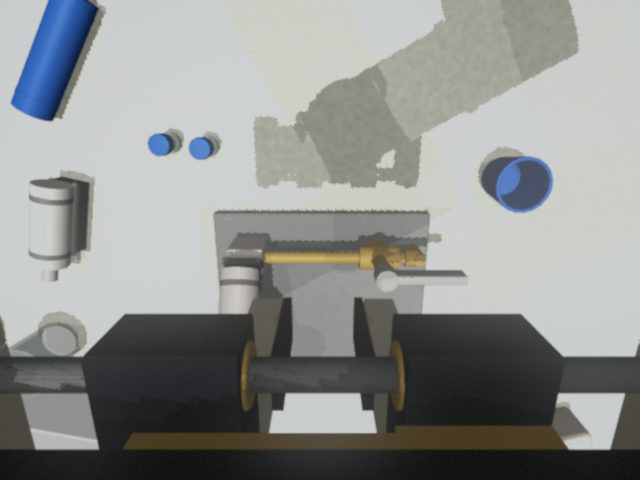

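View pics/s13.png

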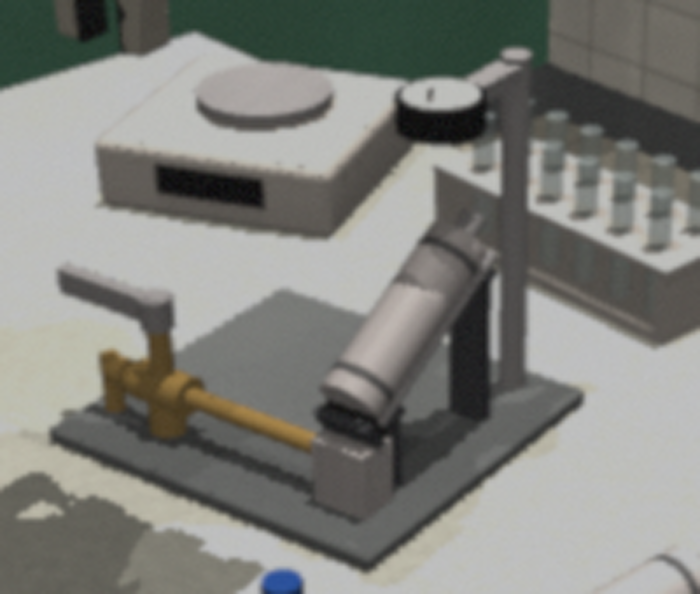

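```bash
python3 -c "
from plant import bot
print(bot.close_job(), bot.read_state()['t'])"
```

```text
the job is handed in; nothing more can be done
the job is handed in; nothing more can be done
```

The long cartridge is lying in the cradle, neck uphill and against the foot pad, with the gas cock turned open to its stop. I handed the job in at about 50 s of the 64 s allowed.

- **Grasp:** my first grasp, with the tool straight down, could not be carried to the cradle. With the tool square to the slope, the seat is out of the arm's joint ranges. I put the cartridge back on its rest and took it again with the tool tilted 15°, then set it on the rods.
- **Seating:** I pressed it down the slope until the arm stalled with about 11.7 N on the tool. I estimate 8–10 N of that reached the pad, and held it for over 0.5 s. Sideways force rose to about 9 N during the press. It was gone after release, and the cartridge still lay straight between the rods.
- **Cock:** I swept the lever round between the slightly open fingers until it met its stop at about 17 N. I then backed off and lifted clear.
- **Last checks:** the wrist and side pictures show the flat end at the pad, the cartridge flush in the rods with its neck uphill, and the lever in line with the pipe. The short cartridge was still on its rest, and the vials and cup were in place. The force on the tool was near zero.
- **Not measured directly:** the gap at the pad (limit 2.5 mm) and the exact cock angle were judged only from the pictures and the contact forces. I did not measure how far the short cartridge or the bystanders had moved. The beaker, amber bottle and tub were last seen in place just before I set the cartridge down.

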